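# Temperature check and close the macaron pan

## Task

Check the macarons in the open pan: take the infrared thermometer off the rubber mat, point its nose at the middle of the macarons from 5 to 20 cm away and above the rim, hold it steady there for about two seconds, and lay it gently back on its side, wholly on the mat. Then put the loose white lid on the open pan and press it down past the seal until it sits level and flush on the rim all round. Nothing may touch the macarons, the thermometer must not touch the pan, and the cake, jar, saucers and cake server stay where they are.

Things in the scene. Friction and masses are not known exactly. Their poses are not given: they have to be found in the camera images.
- rail: Fixed stainless steel housing, 196 (x) x 244 (y) x 82 mm high, with two bays side by side along its y axis (bay centres 57 mm either side of its centre), each holding one gastronorm pan. Origin: centre of its underside, on the counter. It does not move.
- pan: The open stainless pan, fixed in one of the rail's two bays: 176 (x) x 108 (y) mm over its flat rim, 65 mm deep, mouth 156 x 88 mm inside. Origin: centre of its underside, 20 mm above the counter; the rim's top is at z = 65 mm in its frame, 85 mm above the counter. A grey silicone bead on springs lines the mouth just below the rim and stands 4.5 mm into it along all four walls.
- pan_rim (a point): Point in the middle of the open pan's mouth, level with the top of the rim. Laid on the pan, the lid rests on the silicone bead about 7 mm proud of the rim; a push of about 10 to 15 N over the middle of the lid takes it past the bead and home, and it then stays down. Pushed at one edge only, it tips.
- macarons_mid (a point): The point to aim at: middle of the macarons in the open pan, level with their tops, 24 mm below the rim (61 mm above the counter).
- macarons: Six brown macarons, 39 mm across, on a paper-lined riser in the open pan; they are part of the pan and fixed. Origin: that of the pan. Their tops are 24 mm below the rim.
- closed_pan: The same kind of pan in the other bay, already covered with an identical lid fully home; all fixed. Origin: centre of the pan's underside, 20 mm above the counter. The top of its lid's grip bar is 108 mm above the counter.
- lid: Loose white plastic lid, 0.11 to 0.18 kg, right way up on the counter: plate 176 (x) x 108 (y) x 3 mm; under it a plug 151 x 83 mm, 10 mm deep, with a foot 146 x 78 mm down to 13 mm, that enters the pan's mouth. Origin: centre of the plate's underside (13 mm above the counter at the start; at rim height when home); z up, x along its grip bar. Fits either way round, its x along the pan's x.
- lid_grip (a point): Point in the lid's upright grip bar, which stands in the middle of the plate: 90 mm long (lid x), 14 mm wide (y), 20 mm high. The point is 15 mm above the plate's underside (12 mm above its top), 8 mm below the top of the bar.
- lid_corner0 (a point): Lid plate corner at its +x +y, on the underside of the plate (lid frame 88, 54, 0 mm).
- lid_corner1 (a point): Lid plate corner at its +x -y, on the underside of the plate (88, -54, 0 mm).
- lid_corner2 (a point): Lid plate corner at its -x +y, on the underside of the plate (-88, 54, 0 mm).
- lid_corner3 (a point): Lid plate corner at its -x -y, on the underside of the plate (-88, -54, 0 mm).
- mat: Black ribbed rubber bar mat, fixed on the counter, 260 (x) x 200 (y) x 4 mm. Origin: centre of its underside.
- thermometer: Loose pistol-shaped infrared thermometer, 0.14 to 0.21 kg, on its side on the mat; it measures continuously, no trigger to pull. Origin: centre of the lens at the tip of its nose, 22 mm above the counter as it lies; x points out of the nose along the line of sight, z up as it lies, the handle goes to -y. Nose tube 33 mm across, x = 0 to -14 mm; grey barrel from there to x = -140 mm.
- thermometer_grip (a point): Point on the barrel's axis 60 mm behind the lens (x = -60 mm), where it can be gripped across its width. The barrel is 40 mm wide (y) and 36 mm thick (z), centred on the x axis, and free on both sides from x = -20 to -90 mm.
- thermometer_rear (a point): Middle of the barrel's rear end (x = -140 mm), where the display is.
- thermometer_butt (a point): End of the thermometer's handle (x = -135, y = -100 mm). The handle is 34 mm wide and 36 mm thick and leaves the barrel near x = -115 mm.
- cake: Bystander: round dark chocolate cake 152 mm across with piped cream dots, top 85 mm high, on a white board 180 mm across; stands beyond the rail. Origin: centre of its underside.
- jar: Bystander: amber glass jar with steel cap, 64 mm across, 120 mm high, standing off one short end of the lid. Origin: centre of its underside.
- saucers: Bystander: stack of four white saucers, 120 mm across, 31 mm high, standing off the other short end of the lid. Origin: centre of its underside.
- server: Bystander: cake server (a flat spatula with handle), 200 mm long, lying along its own x across the far end of the mat. Origin: on the counter under its middle.
Mind the look-alikes: they are no part of the job. Of the things that look like the thermometer, take the one that is nearest to the robot's base at the start.

How it is judged:
On the way, in this order (a step that is already met when the one before it is completed fails the run):
1. the thermometer's nose, above the rim and 45 to 220 mm from the macarons, points within 22 mm (either way) of the middle of the macarons in the open pan, held steady for 1 s, before the pan is covered (x of macarons_mid in the frame of thermometer between 0.045 and 0.22 m and y of macarons_mid in the frame of thermometer between -0.022 and 0.022 m and z of macarons_mid in the frame of thermometer between -0.022 and 0.022 m and z of thermometer in the frame of pan above 0.075 m and linear speed of thermometer below 0.04 m/s and angular speed of thermometer below 0.3 rad/s), for 1 s.
2. the lid is home on the open pan: all four corners within 2 mm of the rim (z of each of lid_corner0, lid_corner1, lid_corner2, lid_corner3 in the frame of pan below 0.067 m and z of lid_grip in the frame of pan above 0.076 m and horizontal distance between lid and pan below 0.006 m and angle between the x axis of lid and the x axis of pan, either way round below 0.08 rad), for 0.2 s.
At the end, for the whole second after the job is handed in: The lid sits home on the open pan, right way up: every corner of its plate within 2 mm of the rim's top, centred within 6 mm and aligned within 0.08 rad; the thermometer lies flat on its side wholly on the mat (5 mm overhang allowed); both are at rest and released (all of step 2 and x of thermometer in the frame of mat between -0.135 and 0.135 m and y of thermometer in the frame of mat between -0.105 and 0.105 m and x of thermometer_rear in the frame of mat between -0.135 and 0.135 m and y of thermometer_rear in the frame of mat between -0.105 and 0.105 m and x of thermometer_butt in the frame of mat between -0.135 and 0.135 m and y of thermometer_butt in the frame of mat between -0.105 and 0.105 m and z of each of thermometer, thermometer_rear, thermometer_butt in the frame of mat below 0.032 m and linear speed of each of lid, thermometer below 0.02 m/s); the robot touches nothing.
It fails at once if anything touches the macarons (contact force between macarons and anything else above 0.5 N).
It fails at once if the thermometer touches the open pan (contact force between thermometer and pan above 0.5 N).
It fails at once if the thermometer is dropped on the mat or rammed into it (over 40 N) (contact force between thermometer and mat above 40 N).
It fails at once if the cake, jar, saucers or cake server is pushed more than 20 mm or knocked over (distance of any of cake, jar, saucers, server from where it was at the start of the episode above 0.02 m or angle between any of cake, jar, saucers, server's own z axis and vertical above 0.35 rad).
It also fails if it takes over 72 s, if anything falls off the work surface, if the arm or the gripper's body presses on something with over 40 N, if the wrist force passes 120 N, or if a joint passes its speed limit or range.

## Robot

A 6-joint arm with a two-finger parallel gripper is mounted at the origin on the work surface. World frame = base frame: x ahead of the robot, y to its left, z up, the work surface at z = 0. Lengths are in m, angles in rad, forces in N, time in s.
With the tool pointing down it reaches from about 0.4 to 0.825 m from the base axis. Payload 7 kg.
Tool frame: the origin (TCP) lies on the centre line of the jaws, within the pads' length; the fingertips stand tip_reach ahead of it and the grasp point (between the pads) is the TCP (tip_reach is the distance from the TCP to the fingertips, in m); z points along the fingers, y is the line along which they close (so a half turn about z gives the same grasp; the last joint's range is limited). The gripper opens to 88 mm and grips with 3 to 60 N. Pads are 19 mm wide; open, the fingers measure 130 mm over their backs; the gripper's body (78 mm by 193 mm) begins 47 mm behind the grasp point.
Start: joints at [-0.825, 0.359, 0.012, 0, -1.224, -0.288], TCP at [0.298, -0.605, 0.246] pointing down, gripper open.
Joint ranges: [-3.07, 3.07], [-1.43, 2.12], [-1.02, 1.25], [-3.03, 1.67], [-3.05, -0], [-3.03, 3.03]. Speed limits (rad/s): [2.39, 2.39, 3.01, 3.14, 3.14, 3.14].

## Interface

Orientations are given as [roll, pitch, yaw] about the fixed x, y, z axes, in that order (R = Rz(yaw) Ry(pitch) Rx(roll)).
In Python, from station import get_state, grab_frame, calibration, job_done, find_in, mark_of, tip_reach gives the robot as it stands.
- The arm moves only by the shell command python3 -m handwheel 'ROWS' [OPENING] [FORCE]. ROWS is JSON, a list of rows, each an object with "delta_pos": the shift along the world's x, y, z in units of 30 mm (1.0 is 30 mm), a list of three; "dr": the turn, a rotation vector about the world's x, y, z in degrees, a list of three. In form: [{"delta_pos": [tx, ty, tz], "dr": [rx, ry, rz]}, ...]. A call has 1 to 10 rows; each row shifts and turns the commanded pose from where the row before left it; what a row does not reach is not made up. A row lasts 1/10 s, in which the tool goes at most 50 mm and 8.59 degrees, less where a joint would pass 70% of its speed; a pose out of reach is approached as far as the arm can. A call is refused whole if a number of a shift passes 1 or a number of a turn 8.59, either way. A call with a gripper value outside its range is refused whole. OPENING is the closure, from -1 (fully open) to 1 (shut), set as the call begins (- or left out, the last holds). The fingers move at their own pace and stop on an object; FORCE is the grip in N (left out, the last holds). Time passes only in rows, so rows that do not move let the fingers close. It gives the time, the measured TCP pose, the force, the opening and the grip force at its end, in the units of the state.
- get_state(): the state, without advancing time (a new reading comes with each control period).
- grab_frame(name): name is "side" or "top" or "wrist"; returns the picture (384x512x3 uint8, red, green, blue); there is no depth.
- calibration(name): a dict with "fx", "fy", "cx", "cy" (pixels), "extrinsics" (4x4, takes a point from world to camera coordinates). Camera axes: x right, y down, z forward; pixel columns grow to the right and rows downward; lengths in m; the calibration is good to about 2 mm. The wrist camera is an equidistant fisheye: a pixel r from the principal point sees the ray r / f radians off the axis. A picture is of the moment at which its call begins: read the wrist's pose just before it. calibration takes no time and is no camera call; for the wrist camera it gives the pose at the moment of the call.
- job_done(): hands the job in; it is judged then, once.
Trained networks look in the newest picture that a camera, given by its name, has taken for a name from the list of things; names that differ only in an ending like _2 or _b are one class to them, and where a whole thing is asked for, a point or a joint stands for the part that bears it (a point fixed in the world has none). Each returns a list of dicts, best first, with "conf" (0 to 1); they miss things now and then, are a little off and sometimes report something else, mostly with a low value. They report only what shows in the picture. A call takes as long as a camera call. They do not tell look-alikes from the thing itself.
- find_in(camera, query): "location" ([column, row] in pixels, amid what is visible of it).
- mark_of(camera, query): "location" ([column, row] in pixels: a listed point, or the origin of a listed thing).
The state is a dict: "t": time; "q": joint angles; "qd": joint speeds; "joint_efforts": joint torques, N m; "eef_pos": TCP position; "ee_rot": TCP orientation; "force": force on the tool from outside, world axes, zero at the start; "moment": the same for the moment, N m; "width": finger opening in m; "gripper_force": force on a finger pad.
Only numpy, scipy, OpenCV 4.12 (cv2) and the standard library are available. Lean on these libraries where they do the work, as an engineer would, in place of code of your own. Each camera call takes 0.05 s, during which the arm holds its last target. There are 200 camera calls.

## Working session

There is one attempt and no reset: what is moved stays moved. The work goes in short steps, Python scripts to look and compute and a shell command to move; the robot and the scene stay as the last step left them, time stands still between calls to the robot, and variables do not carry over. Pictures are saved under pics/ and viewed, at most 11 in all, crops included, and the job is handed in when it is done.

```bash
ls; mkdir -p pics
cat > h.py <<'E'
import numpy as np, cv2
from station import *
from scipy.spatial.transform import Rotation as Ro
def ray(cam,uv,c=None):
    c=c or calibration(cam); E=np.array(c['extrinsics']); R,t=E[:3,:3],E[:3,3]
    x=(uv[0]-c['cx'])/c['fx']; y=(uv[1]-c['cy'])/c['fy']
    if cam=='wrist':
        r=np.hypot(x,y); s=np.sin(r)/r if r>1e-9 else 1; d=np.array([x*s,y*s,np.cos(r)])
    else: d=np.array([x,y,1.])
    return -R.T@t, R.T@d
def onz(cam,uv,z,c=None):
    o,d=ray(cam,uv,c); return o+d*(z-o[2])/d[2]
def px(cam,p,c=None):
    c=c or calibration(cam); E=np.array(c['extrinsics']); q=E[:3,:3]@np.array(p)+E[:3,3]
    if cam=='wrist':
        th=np.arctan2(np.hypot(q[0],q[1]),q[2]); n=np.hypot(q[0],q[1])+1e-12; return c['cx']+c['fx']*th*q[0]/n, c['cy']+c['fy']*th*q[1]/n
    return c['cx']+c['fx']*q[0]/q[2], c['cy']+c['fy']*q[1]/q[2]
def save(cam,name):
    im=np.array(grab_frame(cam)); cv2.imwrite('pics/'+name,im[...,::-1]); return im
E
python3 - <<'E'
from h import *
a=save('top','top0.png'); b=save('side','side0.png')
cv2.imwrite('pics/both.png',cv2.resize(np.vstack([a,b]),(400,600))[...,::-1])
s=get_state(); print(s['t'],s['eef_pos'],s['ee_rot'],s['width'],tip_reach() if callable(tip_reach) else tip_reach)
Z=dict(thermometer=.022,thermometer_grip=.022,thermometer_rear=.022,thermometer_butt=.022,lid_grip=.028,lid=.013,pan_rim=.085,macarons_mid=.061,rail=0,closed_pan=.02,lid_corner0=.013,lid_corner1=.013,lid_corner2=.013,lid_corner3=.013,mat=0,cake=0,jar=0,saucers=0,server=0)
for cam in('top','side'):
  for n,z in Z.items():
    print(cam,n,[(round(d['conf'],2),np.round(d['location']).astype(int).tolist(),np.round(onz(cam,d['location'],z),3)[:2].tolist()) for d in mark_of(cam,n)[:4] if d['conf']>.15])
E
```

```text
pics
0.1 [ 0.29815396 -0.60512858  0.24471171] [ 3.14009911e+00 -1.52188707e-04 -2.68385359e+00] 0.0876538135955713 0.019
top thermometer [(0.79, [316, 118], [0.741, -0.212]), (0.71, [428, 206], [0.495, -0.531]), (0.5, [153, 116], [0.74, 0.26])]
top thermometer_grip [(0.95, [329, 106], [0.777, -0.249]), (0.93, [448, 211], [0.481, -0.587]), (0.72, [372, 216], [0.462, -0.373]), (0.27, [230, 179], [0.558, 0.031])]
top thermometer_rear [(0.96, [372, 188], [0.542, -0.374]), (0.77, [475, 217], [0.465, -0.662]), (0.67, [348, 89], [0.829, -0.303]), (0.23, [375, 237], [0.405, -0.381])]
top thermometer_butt [(0.63, [329, 198], [0.512, -0.251]), (0.61, [483, 181], [0.567, -0.687])]
top lid_grip [(0.59, [148, 172], [0.573, 0.266]), (0.54, [230, 178], [0.563, 0.032])]
top lid [(0.76, [150, 174], [0.569, 0.265])]
top pan_rim [(0.66, [230, 178], [0.557, 0.027])]
top macarons_mid [(0.96, [227, 174], [0.571, 0.036]), (0.58, [232, 176], [0.563, 0.024])]
top rail [(0.66, [133, 146], [0.654, 0.322]), (0.57, [250, 178], [0.565, -0.024]), (0.4, [155, 115], [0.747, 0.261])]
top closed_pan [(0.69, [272, 180
[... 2164 characters left out ...]
181, 183], [0.474, 0.286]), (0.65, [209, 166], [0.643, 0.327]), (0.61, [197, 193], [0.476, 0.183])]
side lid_corner2 [(0.95, [229, 175], [0.659, 0.215]), (0.74, [181, 183], [0.474, 0.286]), (0.65, [209, 166], [0.643, 0.327]), (0.61, [197, 193], [0.476, 0.183])]
side lid_corner3 [(0.95, [229, 175], [0.659, 0.215]), (0.74, [181, 183], [0.474, 0.286]), (0.65, [209, 166], [0.643, 0.327]), (0.61, [197, 193], [0.476, 0.183])]
side mat [(0.66, [290, 265], [0.461, -0.319])]
side cake [(0.78, [294, 189], [0.797, -0.011]), (0.67, [242, 200], [0.587, 0.052])]
side jar [(0.91, [163, 197], [0.375, 0.257])]
side saucers [(0.65, [239, 166], [0.752, 0.263])]
side server [(0.62, [320, 238], [0.631, -0.288])]
```

View pics/top0.png

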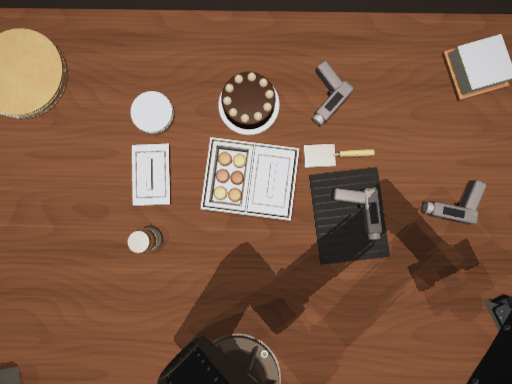

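View pics/side0.png

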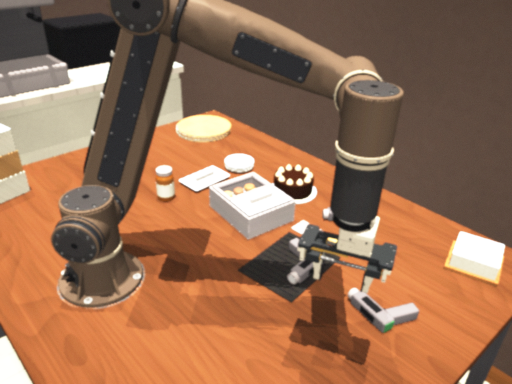

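Three pistol thermometers appear in the top view: on the mat (372,213), about 0.59 m from the base; far right (452,212), about 0.76 m; and upper (333,103), about 0.81 m. I choose the one on the mat, since it is nearest the base. Its nose points to the base and its handle goes to +Y. I'll move above it and check from close by.

```bash
python3 -m handwheel '[{"delta_pos":[0.55,0.77,-0.1],"dr":[0,0,-2.6]},{"delta_pos":[0.55,0.77,-0.1],"dr":[0,0,-2.6]},{"delta_pos":[0.55,0.77,-0.1],"dr":[0,0,-2.6]},{"delta_pos":[0.55,0.77,-0.1],"dr":[0,0,-2.6]},{"delta_pos":[0.55,0.77,-0.1],"dr":[0,0,-2.6]},{"delta_pos":[0.55,0.77,-0.1],"dr":[0,0,-2.6]},{"delta_pos":[0.55,0.77,-0.1],"dr":[0,0,-2.6]},{"delta_pos":[0.55,0.77,-0.1],"dr":[0,0,-2.6]},{"delta_pos":[0.55,0.77,-0.1],"dr":[0,0,-2.6]},{"delta_pos":[0.55,0.77,-0.1],"dr":[0,0,-2.6]}]' -1 40
python3 -m handwheel '[{"delta_pos":[0,0,0],"dr":[0,0,0]},{"delta_pos":[0,0,0],"dr":[0,0,0]}]'
python3 - <<'E'
from h import *
a=save('wrist','w0.png'); grab_frame('top'); grab_frame('side')
s=get_state(); print(s['t'],s['eef_pos'],s['ee_rot'])
for cam in('wrist','top','side'):
  for n in('thermometer','thermometer_grip','thermometer_rear','thermometer_butt','macarons_mid','pan_rim','lid_grip','closed_pan'):
    z=dict(macarons_mid=.061,pan_rim=.085,lid_grip=.028,closed_pan=.02).get(n,.022)
    print(cam,n,[(round(d['conf'],2),np.round(d['location']).astype(int).tolist(),np.round(onz(cam,d['location'],z),3)[:2].tolist()) for d in mark_of(cam,n)[:3] if d['conf']>.3])
E
```

```text
t: 3.0
eef_pos: [0.4639, -0.3735, 0.2157]
ee_rot: [-3.141, 0.0, -3.139]
force: [0.6, 0.5, 0.8]
width: 0.0877
gripper_force: 0.0
t: 3.2
eef_pos: [0.4637, -0.374, 0.2156]
ee_rot: [-3.141, -0.0, -3.136]
force: [-0.2, -0.5, 0.3]
width: 0.0874
gripper_force: 0.0
3.35 [ 0.46296708 -0.37503778  0.21569171] [-3.14145631e+00  1.26916343e-04 -3.13790763e+00]
wrist thermometer [(0.82, [255, 121], [0.4, -0.373]), (0.74, [136, 197], [0.489, -0.519]), (0.56, [353, 340], [0.719, -0.219])]
wrist thermometer_grip [(0.8, [95, 186], [0.474, -0.576]), (0.57, [259, 173], [0.459, -0.369])]
wrist thermometer_rear [(0.76, [49, 175], [0.458, -0.652]), (0.62, [262, 237], [0.537, -0.364])]
wrist thermometer_butt [(0.75, [340, 224], [0.522, -0.268])]
wrist macarons_mid []
wrist pan_rim [(0.51, [344, 223], [0.497, -0.284])]
wrist lid_grip [(0.42, [256, 175], [0.461, -0.372])]
wrist closed_pan []
top thermometer [(0.58, [316, 120], [0.737, -0.213])]
top thermometer_grip [(0.58, [332, 103], [0.786, -0.257])]
top thermometer_rear [(0.62, [348, 90], [0.827, -0.305])]
top thermometer_butt [(0.8, [321, 66], [0.894, -0
[... 324 characters left out ...]
ide thermometer [(0.68, [324, 215], [0.72, -0.226]), (0.62, [290, 281], [0.389, -0.382]), (0.61, [351, 294], [0.48, -0.531])]
side thermometer_grip [(0.89, [304, 274], [0.442, -0.391]), (0.71, [341, 215], [0.766, -0.266]), (0.67, [369, 306], [0.479, -0.589])]
side thermometer_rear [(0.81, [321, 254], [0.551, -0.359]), (0.78, [390, 327], [0.462, -0.667]), (0.66, [363, 216], [0.821, -0.319])]
side thermometer_butt [(0.9, [291, 243], [0.52, -0.262]), (0.89, [357, 200], [0.893, -0.241]), (0.73, [413, 306], [0.573, -0.667])]
side macarons_mid []
side pan_rim [(0.65, [241, 185], [0.564, 0.031])]
side lid_grip [(0.75, [205, 171], [0.59, 0.281])]
side closed_pan [(0.65, [259, 218], [0.537, -0.092])]
```

View pics/w0.png

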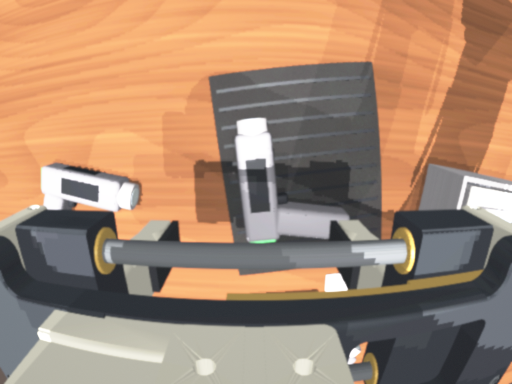

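The close view confirms it: the thermometer on the mat has its nose at (253,122), its rear at (262,240), and its handle to the right (+Y). I'm descending to grip it about 70 mm behind the lens.

```bash
python3 -m handwheel '[{"delta_pos":[0.1,0.1,-0.9],"dr":[0,0,1.1]},{"delta_pos":[0.1,0.1,-0.9],"dr":[0,0,1.1]},{"delta_pos":[0.05,0,-0.9],"dr":[0,0,1.1]},{"delta_pos":[0,0,-0.9],"dr":[0,0,0]},{"delta_pos":[0,0,-0.9],"dr":[0,0,0]},{"delta_pos":[0,0,-0.9],"dr":[0,0,0]},{"delta_pos":[0,0,-0.5],"dr":[0,0,0]},{"delta_pos":[0,0,-0.3],"dr":[0,0,0]},{"delta_pos":[0,0,0],"dr":[0,0,0]}]'
python3 - <<'E'
from h import *
a=save('wrist','w1.png'); s=get_state(); print(s['t'],s['eef_pos'],s['ee_rot'])
for n in('thermometer','thermometer_rear','thermometer_butt'):
    print(n,[(round(d['conf'],2),np.round(onz('wrist',d['location'],.022),3)[:2].tolist()) for d in mark_of('wrist',n)[:3] if d['conf']>.3])
E
python3 -m handwheel '[{"delta_pos":[0,0,0],"dr":[0,0,0]},{"delta_pos":[0,0,0],"dr":[0,0,0]},{"delta_pos":[0,0,0],"dr":[0,0,0]},{"delta_pos":[0,0,0],"dr":[0,0,0]},{"delta_pos":[0,0,0],"dr":[0,0,0]},{"delta_pos":[0,0,0],"dr":[0,0,0]}]' 1 40
```

```text
t: 5.45
eef_pos: [0.4702, -0.3683, 0.0285]
ee_rot: [3.141, -0.002, -3.08]
force: [-0.4, -0.7, 0.7]
width: 0.0875
gripper_force: 0.0
5.5 [ 0.4708064  -0.36855315  0.02948144] [ 3.14146483e+00 -6.17788675e-04 -3.07991014e+00]
thermometer [(0.94, [0.4, -0.378])]
thermometer_rear []
thermometer_butt []
t: 6.25
eef_pos: [0.4708, -0.3685, 0.0296]
ee_rot: [3.142, -0.0, -3.08]
force: [-0.1, -0.3, 0.5]
width: 0.0454
gripper_force: 0.0
```

```bash
python3 -m handwheel '[{"delta_pos":[0,0,0],"dr":[0,0,0]},{"delta_pos":[0,0,0],"dr":[0,0,0]},{"delta_pos":[0,0,0],"dr":[0,0,0]},{"delta_pos":[0,0,0],"dr":[0,0,0]}]' 
python3 -m handwheel '[{"delta_pos":[0,0,0.3],"dr":[0,0,0]},{"delta_pos":[0,0,0.6],"dr":[0,0,0]},{"delta_pos":[0,0,0.9],"dr":[0,0,0]},{"delta_pos":[0,0,1],"dr":[0,0,0]},{"delta_pos":[0,0,1],"dr":[0,0,0]},{"delta_pos":[0,0,1],"dr":[0,0,0]},{"delta_pos":[0,0,1],"dr":[0,0,0]},{"delta_pos":[0,0,0.5],"dr":[0,0,0]},{"delta_pos":[0,0,0],"dr":[0,0,0]},{"delta_pos":[0,0,0],"dr":[0,0,0]}]'
python3 - <<'E'
from h import *
save('wrist','w2.png'); s=get_state(); print(s['t'],s['eef_pos'],s['ee_rot'],s['width'],s['gripper_force'],s['force'])
z=s['eef_pos'][2]-.0075
for n in('thermometer','thermometer_rear','thermometer_butt'):
    print(n,[(round(d['conf'],2),np.round(onz('wrist',d['location'],z),3)[:2].tolist()) for d in mark_of('wrist',n)[:3] if d['conf']>.3])
E
```

```text
t: 6.65
eef_pos: [0.4708, -0.3685, 0.0295]
ee_rot: [-3.142, -0.0, -3.08]
force: [-0.8, -0.4, -0.3]
width: 0.0398
gripper_force: 39.5
t: 7.65
eef_pos: [0.4705, -0.3681, 0.2184]
ee_rot: [3.141, 0.0, -3.08]
force: [0.8, -0.6, -2.0]
width: 0.0398
gripper_force: 39.5
7.7 [ 0.47015181 -0.36801646  0.21760267] [ 3.14050056e+00 -1.13108224e-03 -3.08021090e+00] 0.04009155279078637 39.529014229774475 [-0.1666886   0.36167093 -1.98301987]
thermometer [(0.83, [0.399, -0.373]), (0.76, [0.439, -0.435])]
thermometer_rear [(0.9, [0.429, -0.495]), (0.31, [0.466, -0.248])]
thermometer_butt [(0.94, [0.469, -0.5])]
```

View pics/w2.png

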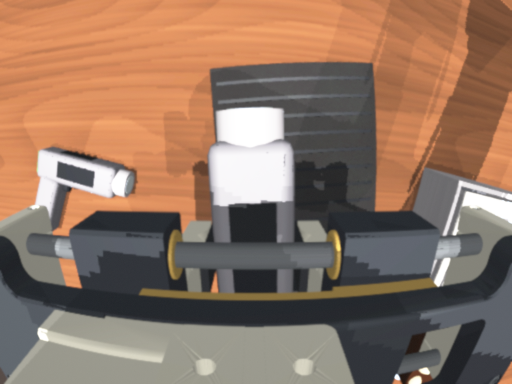

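The thermometer is held level, with its nose at (250,125). Now I'll carry it over the pan while tilting the nose about 50° down.

```bash
python3 -m handwheel '[{"delta_pos":[0.44,0.85,0.2],"dr":[0.2,-3.1,0]},{"delta_pos":[0.44,0.85,0.2],"dr":[0.2,-3.1,0]},{"delta_pos":[0.44,0.85,0.2],"dr":[0.2,-3.1,0]},{"delta_pos":[0.44,0.85,0.2],"dr":[0.2,-3.1,0]},{"delta_pos":[0.44,0.85,0.2],"dr":[0.2,-3.1,0]},{"delta_pos":[0.44,0.85,0],"dr":[0.2,-3.1,0]},{"delta_pos":[0.44,0.85,0],"dr":[0.2,-3.1,0]},{"delta_pos":[0.44,0.85,0],"dr":[0.2,-3.1,0]}]'
python3 -m handwheel '[{"delta_pos":[0.44,0.85,0],"dr":[0.2,-3.1,0]},{"delta_pos":[0.44,0.85,0],"dr":[0.2,-3.1,0]},{"delta_pos":[0.44,0.85,0],"dr":[0.2,-3.1,0]},{"delta_pos":[0.44,0.85,-0.2],"dr":[0.2,-3.1,0]},{"delta_pos":[0.44,0.85,-0.2],"dr":[0.2,-3.1,0]},{"delta_pos":[0.44,0.85,-0.2],"dr":[0.2,-3.1,0]},{"delta_pos":[0.44,0.85,-0.3],"dr":[0.2,-3.1,0]},{"delta_pos":[0.44,0.85,-0.3],"dr":[0.2,-3.1,0]},{"delta_pos":[0,0,0],"dr":[0,0,0]},{"delta_pos":[0,0,0],"dr":[0,0,0]}]'
cat > chk.py <<'E'
from h import *
a=save('top','t1.png'); b=save('side','s1.png'); s=get_state(); R=Ro.from_euler('xyz',s['ee_rot']).as_matrix(); p=np.array(s['eef_pos'])
L=p+R@[.071,0,.0075]; d=R[:,0]
print(s['t'],p,s['ee_rot'],'lens',L,'dir',d)
M=np.array([.563,.030,.061]); v=M-L; print('range',v@d,'off y',v@R[:,1],'off z',v@R[:,2])
for cam in('top','side'):
  print(cam,'pred lens',np.round(px(cam,L)),'rear',np.round(px(cam,L-.14*d)),'mid',np.round(px(cam,M)))
  for n in('thermometer','thermometer_rear','macarons_mid'):
    print(n,[(round(x['conf'],2),np.round(x['location']).tolist()) for x in mark_of(cam,n)[:3] if x['conf']>.3])
cv2.imwrite('pics/c1.png',np.vstack([cv2.resize(a[100:260,110:340],(690,300)),cv2.resize(b[100:260,150:380],(690,300))])[...,::-1])
E
python3 chk.py
```

```text
t: 8.65
eef_pos: [0.5766, -0.1634, 0.248]
ee_rot: [3.14, 0.435, -3.081]
force: [0.2, 0.3, -1.1]
width: 0.0401
gripper_force: 39.5
t: 9.65
eef_pos: [0.6775, -0.0549, 0.2951]
ee_rot: [-3.138, 0.721, -3.089]
force: [-0.3, -0.7, -1.4]
width: 0.0399
gripper_force: 39.5
9.75 [ 0.6770779  -0.0549319   0.29481213] [-3.13718084  0.71999911 -3.08816082] lens [ 0.62871588 -0.05755157  0.24235737] dir [-0.75073338 -0.04015128 -0.659384  ]
range 0.16540394496044197 off y 0.09135962263630606 off z 0.09575649155062842
top pred lens [263. 139.] rear [262.  78.] mid [230. 176.]
thermometer [(0.83, [426.0, 206.0]), (0.61, [315.0, 120.0])]
thermometer_rear [(0.67, [266.0, 76.0]), (0.59, [474.0, 216.0])]
macarons_mid [(0.68, [228.0, 173.0])]
side pred lens [274. 148.] rear [296. 114.] mid [241. 191.]
thermometer [(0.96, [351.0, 294.0]), (0.75, [275.0, 150.0]), (0.67, [327.0, 215.0])]
thermometer_rear [(0.97, [364.0, 214.0]), (0.74, [240.0, 202.0]), (0.6, [389.0, 328.0])]
macarons_mid [(0.95, [240.0, 191.0])]
```

View pics/c1.png

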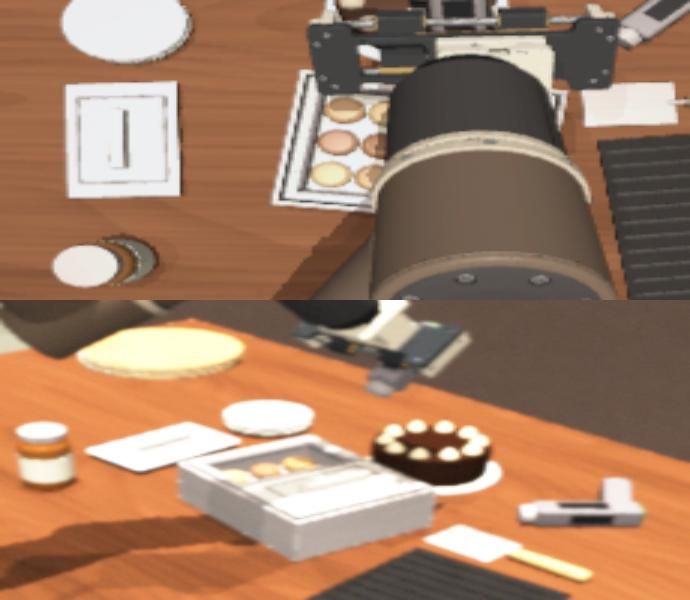

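The top view shows the arm stopping short, with the pan at (330,140) in the crop partly covered, because the joint speed cap cut the moves. The predicted lens position agrees with the side view (275,150). I'm finishing the approach more slowly.

```bash
python3 -m handwheel '[{"delta_pos":[0.11,0.31,-0.32],"dr":[0,0,0]},{"delta_pos":[0.11,0.31,-0.32],"dr":[0,0,0]},{"delta_pos":[0.11,0.31,-0.32],"dr":[0,0,0]},{"delta_pos":[0.11,0.31,-0.32],"dr":[0,0,0]},{"delta_pos":[0.11,0.31,-0.32],"dr":[0,0,0]},{"delta_pos":[0.11,0.31,-0.32],"dr":[0,0,0]},{"delta_pos":[0.11,0.31,-0.32],"dr":[0,0,0]},{"delta_pos":[0.11,0.31,-0.32],"dr":[0,0,0]},{"delta_pos":[0.11,0.31,-0.32],"dr":[0,0,0]},{"delta_pos":[0.11,0.31,-0.32],"dr":[0,0,0]}]'
python3 -m handwheel '[{"delta_pos":[0,0,0],"dr":[0,0,0]},{"delta_pos":[0,0,0],"dr":[0,0,0]}]'
python3 chk.py; python3 -c "
from h import *
print(np.round(get_state()['q'],2))"
```

```text
t: 11.05
eef_pos: [0.7144, 0.0276, 0.2433]
ee_rot: [3.116, 0.633, -3.086]
force: [0.3, 0.7, -1.8]
width: 0.0401
gripper_force: 39.5
t: 11.25
eef_pos: [0.7141, 0.0268, 0.2434]
ee_rot: [3.117, 0.634, -3.086]
force: [0.3, -0.5, -1.0]
width: 0.0398
gripper_force: 39.5
11.35 [0.7140359  0.02653072 0.2439299 ] [ 3.11635587  0.63425374 -3.0868444 ] lens [0.66135598 0.02383324 0.19581753] dir [-0.80430722 -0.04407846 -0.59257656]
range 0.1587263117935359 off y 0.01025909429916345 off z 0.0508763491772426
top pred lens [229. 129.] rear [224.  69.] mid [230. 176.]
thermometer [(0.71, [316.0, 118.0]), (0.69, [427.0, 206.0]), (0.63, [273.0, 183.0])]
thermometer_rear [(0.95, [228.0, 66.0]), (0.93, [345.0, 87.0]), (0.63, [474.0, 218.0])]
macarons_mid []
side pred lens [264. 150.] rear [286. 120.] mid [241. 191.]
thermometer [(0.6, [323.0, 214.0]), (0.45, [264.0, 151.0])]
thermometer_rear [(0.82, [364.0, 215.0]), (0.55, [388.0, 329.0])]
macarons_mid [(0.68, [242.0, 194.0])]
[ 0.13  0.13 -0.81  1.27 -0.02 -2.89]
```

q5 has hit its limit (about 0), so the arm can't tilt any further this way. I'll settle for about a 30° nose-down angle, which still meets the spec, and back out of the singular pose first.

```bash
python3 -m handwheel '[{"delta_pos":[0,0,0],"dr":[0,1.5,0]},{"delta_pos":[0,0,0],"dr":[0,1.5,0]},{"delta_pos":[0,0,0],"dr":[0,1.5,0]},{"delta_pos":[0,0,0],"dr":[0,1.5,0]},{"delta_pos":[0,0,0],"dr":[0,1.5,0]},{"delta_pos":[0,0,0],"dr":[0,0,0]}]'
python3 -c "
from h import *
print(np.round(get_state()['q'],2))"
python3 -m handwheel '[{"delta_pos":[0.1,0.05,-0.24],"dr":[0,0,0]},{"delta_pos":[0.1,0.05,-0.24],"dr":[0,0,0]},{"delta_pos":[0.1,0.05,-0.24],"dr":[0,0,0]},{"delta_pos":[0.1,0.05,-0.24],"dr":[0,0,0]},{"delta_pos":[0.1,0.05,-0.24],"dr":[0,0,0]},{"delta_pos":[0.1,0.05,-0.24],"dr":[0,0,0]},{"delta_pos":[0.1,0.05,-0.24],"dr":[0,0,0]},{"delta_pos":[0,0,0],"dr":[0,0,0]},{"delta_pos":[0,0,0],"dr":[0,0,0]}]'
python3 chk.py; python3 -c "
from h import *
print(np.round(get_state()['q'],2))"
```

```text
t: 12.25
eef_pos: [0.7288, 0.014, 0.2582]
ee_rot: [3.131, 0.562, -3.092]
force: [0.5, 0.5, -0.9]
width: 0.0397
gripper_force: 39.5
[ 0.34  0.17 -0.5   0.39 -0.38 -2.18]
t: 13.15
eef_pos: [0.7483, 0.023, 0.2058]
ee_rot: [3.133, 0.559, -3.091]
force: [0.6, 0.3, -1.6]
width: 0.04
gripper_force: 39.5
13.25 [0.74871714 0.02334783 0.20691439] [ 3.13269917  0.56062479 -3.09155796] lens [0.69264024 0.02060648 0.16281093] dir [-0.84586317 -0.04235786 -0.53171545]
range 0.16339445272515365 off y 0.01570814254247079 off z 0.017770776112985977
top pred lens [232. 120.] rear [228.  61.] mid [230. 176.]
thermometer [(0.79, [316.0, 120.0]), (0.66, [428.0, 208.0]), (0.38, [131.0, 203.0])]
thermometer_rear [(0.9, [230.0, 61.0]), (0.8, [349.0, 88.0]), (0.68, [475.0, 215.0])]
macarons_mid []
side pred lens [270. 156.] rear [293. 128.] mid [241. 191.]
thermometer [(0.95, [321.0, 215.0]), (0.65, [352.0, 295.0])]
thermometer_rear [(0.69, [363.0, 214.0]), (0.65, [389.0, 328.0])]
macarons_mid [(0.94, [239.0, 194.0]), (0.72, [321.0, 235.0])]
[ 0.31  0.24 -0.6   0.6  -0.22 -2.38]
```

```bash
python3 -m handwheel '[{"delta_pos":[0,0.14,-0.18],"dr":[0,0,0]},{"delta_pos":[0,0.14,-0.18],"dr":[0,0,0]},{"delta_pos":[0,0.14,-0.18],"dr":[0,0,0]},{"delta_pos":[0,0.14,-0.18],"dr":[0,0,0]},{"delta_pos":[0,0,0],"dr":[0,0,0]},{"delta_pos":[0,0,0],"dr":[0,0,0]}]'
python3 chk.py
```

```text
t: 14.15
eef_pos: [0.7491, 0.0381, 0.1864]
ee_rot: [3.133, 0.559, -3.093]
force: [0.5, -0.3, -1.8]
width: 0.0398
gripper_force: 39.5
14.25 [0.74949953 0.03904658 0.1869565 ] [ 3.13191175  0.56007279 -3.09339774] lens [0.69339305 0.03641313 0.14288408] dir [-0.8462327  -0.04081572 -0.53124787]
range 0.15410536319411738 off y -0.00012401353154231488 off z 1.7603920090098343e-05
top pred lens [226. 122.] rear [222.  64.] mid [230. 176.]
thermometer [(0.89, [425.0, 206.0])]
thermometer_rear [(0.94, [344.0, 87.0]), (0.89, [224.0, 63.0]), (0.87, [473.0, 218.0])]
macarons_mid [(0.57, [226.0, 175.0])]
side pred lens [267. 159.] rear [290. 132.] mid [241. 191.]
thermometer [(0.84, [349.0, 295.0]), (0.78, [324.0, 218.0]), (0.6, [200.0, 192.0])]
thermometer_rear [(0.79, [365.0, 216.0]), (0.68, [390.0, 326.0]), (0.39, [179.0, 182.0])]
macarons_mid [(0.62, [240.0, 193.0])]
```

View pics/c1.png

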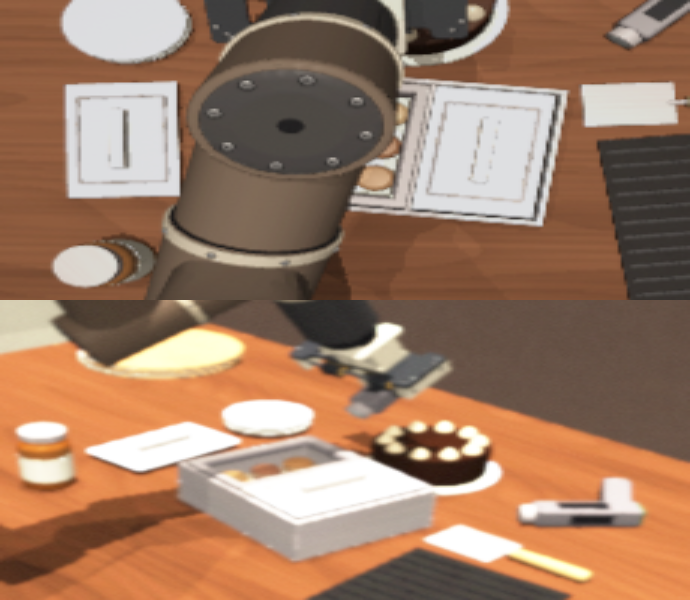

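The crop shows the nose above the rim at the far end of the pan, pointing back down at the macarons; in the side view it is at (370,400). Predicted aim error is about 0, at a range of 15 cm. I'm holding for 2 s.

```bash
Z='see rows typed'; python3 -m handwheel '[{"delta_pos":[0,0,0],"dr":[0,0,0]},{"delta_pos":[0,0,0],"dr":[0,0,0]},{"delta_pos":[0,0,0],"dr":[0,0,0]},{"delta_pos":[0,0,0],"dr":[0,0,0]},{"delta_pos":[0,0,0],"dr":[0,0,0]},{"delta_pos":[0,0,0],"dr":[0,0,0]},{"delta_pos":[0,0,0],"dr":[0,0,0]},{"delta_pos":[0,0,0],"dr":[0,0,0]},{"delta_pos":[0,0,0],"dr":[0,0,0]},{"delta_pos":[0,0,0],"dr":[0,0,0]}]'
python3 -m handwheel '[{"delta_pos":[0,0,0],"dr":[0,0,0]},{"delta_pos":[0,0,0],"dr":[0,0,0]},{"delta_pos":[0,0,0],"dr":[0,0,0]},{"delta_pos":[0,0,0],"dr":[0,0,0]},{"delta_pos":[0,0,0],"dr":[0,0,0]},{"delta_pos":[0,0,0],"dr":[0,0,0]},{"delta_pos":[0,0,0],"dr":[0,0,0]},{"delta_pos":[0,0,0],"dr":[0,0,0]},{"delta_pos":[0,0,0],"dr":[0,0,0]},{"delta_pos":[0,0,0],"dr":[0,0,0]}]'
python3 -m handwheel '[{"delta_pos":[0,-0.2,0.5],"dr":[0,1.5,0]},{"delta_pos":[0,-0.2,0.5],"dr":[0,2,0]},{"delta_pos":[0,-0.3,0.5],"dr":[0,2,0]},{"delta_pos":[-0.1,-0.4,0.3],"dr":[0,3,0]},{"delta_pos":[-0.3,-0.6,0],"dr":[0,3,0]},{"delta_pos":[-0.5,-0.7,0],"dr":[0,3,0]},{"delta_pos":[-0.6,-0.8,0],"dr":[0,3,0]},{"delta_pos":[-0.6,-0.8,0],"dr":[0,3,0]},{"delta_pos":[-0.6,-0.8,0],"dr":[0,3,0]},{"delta_pos":[-0.6,-0.8,0],"dr":[0,3,0]}]'
```

```text
t: 15.55
eef_pos: [0.7491, 0.0396, 0.1864]
ee_rot: [3.133, 0.559, -3.091]
force: [0.3, 0.7, -2.2]
width: 0.0402
gripper_force: 39.5
t: 16.55
eef_pos: [0.7491, 0.0396, 0.1864]
ee_rot: [3.133, 0.559, -3.091]
force: [-0.7, 0.2, -1.4]
width: 0.0395
gripper_force: 39.5
t: 17.55
eef_pos: [0.6693, -0.1454, 0.2368]
ee_rot: [-3.126, 0.177, -3.103]
force: [0.6, -0.6, -2.1]
width: 0.04
gripper_force: 39.5
```

```bash
python3 -m handwheel '[{"delta_pos":[-0.73,-0.82,-0.1],"dr":[0,1.1,0.1]},{"delta_pos":[-0.73,-0.82,-0.1],"dr":[0,1.1,0.1]},{"delta_pos":[-0.73,-0.82,-0.2],"dr":[0,1.1,0.2]},{"delta_pos":[-0.73,-0.82,-0.2],"dr":[0,1.1,0.2]},{"delta_pos":[-0.73,-0.82,-0.2],"dr":[0,1.1,0.2]},{"delta_pos":[-0.73,-0.82,-0.3],"dr":[0,1.1,0.2]},{"delta_pos":[-0.73,-0.82,-0.3],"dr":[0,1.1,0.2]},{"delta_pos":[-0.73,-0.82,-0.3],"dr":[0,1.1,0.1]},{"delta_pos":[-0.73,-0.82,-0.3],"dr":[0,1.1,0]},{"delta_pos":[0,0,0],"dr":[0,0,0]}]'
```

```text
t: 18.55
eef_pos: [0.4701, -0.3679, 0.175]
ee_rot: [-3.135, 0.003, -3.084]
force: [0.8, -0.4, -0.6]
width: 0.0396
gripper_force: 39.5
```

```bash
python3 -m handwheel '[{"delta_pos":[0,0,-0.7],"dr":[0,0,0]},{"delta_pos":[0,0,-0.9],"dr":[0,0,0]},{"delta_pos":[0,0,-0.9],"dr":[0,0,0]},{"delta_pos":[0,0,-0.9],"dr":[0,0,0]},{"delta_pos":[0,0,-0.6],"dr":[0,0,0]},{"delta_pos":[0,0,-0.35],"dr":[0,0,0]},{"delta_pos":[0,0,-0.15],"dr":[0,0,0]},{"delta_pos":[0,0,-0.1],"dr":[0,0,0]},{"delta_pos":[0,0,-0.1],"dr":[0,0,0]},{"delta_pos":[0,0,0],"dr":[0,0,0]}]'
```

```text
t: 19.55
eef_pos: [0.4732, -0.3663, 0.036]
ee_rot: [-3.133, 0.007, -3.081]
force: [-0.3, 0.5, -1.3]
width: 0.04
gripper_force: 39.5
```

```bash
python3 -m handwheel '[{"delta_pos":[0,0,-0.08],"dr":[0,0,0]},{"delta_pos":[0,0,-0.07],"dr":[0,0,0]},{"delta_pos":[0,0,-0.05],"dr":[0,0,0]},{"delta_pos":[0,0,0],"dr":[0,0,0]}]'
```

```text
t: 19.95
eef_pos: [0.473, -0.3663, 0.0299]
ee_rot: [-3.133, 0.007, -3.081]
force: [0.3, 0.5, 2.1]
width: 0.0399
gripper_force: 39.5
```

Contact with the mat is light. Releasing, then rising and moving toward the lid.

```bash
python3 -m handwheel '[{"delta_pos":[0,0,0],"dr":[0,0,0]},{"delta_pos":[0,0,0],"dr":[0,0,0]},{"delta_pos":[0,0,0],"dr":[0,0,0]},{"delta_pos":[0,0,0],"dr":[0,0,0]},{"delta_pos":[0,0,0],"dr":[0,0,0]},{"delta_pos":[0,0,0],"dr":[0,0,0]}]' -1
python3 -m handwheel '[{"delta_pos":[0,0,0.3],"dr":[0,0,0]},{"delta_pos":[0,0,0.7],"dr":[0,0,0]},{"delta_pos":[0,0,1],"dr":[0,0,0]},{"delta_pos":[0,0,1],"dr":[0,0,0]},{"delta_pos":[0,0,1],"dr":[0,0,0]},{"delta_pos":[0,0,1],"dr":[0,0,0]},{"delta_pos":[0,0,1],"dr":[0,0,0]},{"delta_pos":[0,0,0],"dr":[0,0,0]}]'
python3 - <<'E'
from h import *
a=save('wrist','w3.png'); s=get_state(); print(s['t'],s['eef_pos'],s['ee_rot'])
for n in('thermometer','thermometer_rear','thermometer_butt','mat'):
    print(n,[(round(d['conf'],2),np.round(d['location']).tolist(),np.round(onz('wrist',d['location'],.022),3)[:2].tolist()) for d in mark_of('wrist',n)[:3] if d['conf']>.3])
E
```

```text
t: 20.55
eef_pos: [0.4729, -0.3662, 0.0295]
ee_rot: [-3.133, 0.006, -3.081]
force: [0.4, -0.5, -0.4]
width: 0.0826
gripper_force: 0.0
t: 21.35
eef_pos: [0.4749, -0.3674, 0.2153]
ee_rot: [-3.129, 0.014, -3.08]
force: [1.3, -0.4, 0.1]
width: 0.0875
gripper_force: 0.0
21.4 [ 0.47396745 -0.36670992  0.2127524 ] [-3.13107427  0.01118149 -3.08067727]
thermometer [(0.9, [129.0, 181.0], [0.488, -0.517]), (0.62, [256.0, 109.0], [0.399, -0.369])]
thermometer_rear [(0.93, [45.0, 154.0], [0.456, -0.646]), (0.91, [260.0, 230.0], [0.537, -0.356])]
thermometer_butt [(0.78, [339.0, 219.0], [0.518, -0.262]), (0.71, [46.0, 220.0], [0.55, -0.658]), (0.32, [257.0, 228.0], [0.534, -0.359])]
mat [(0.59, [306.0, 162.0], [0.452, -0.31])]
```

View pics/w3.png

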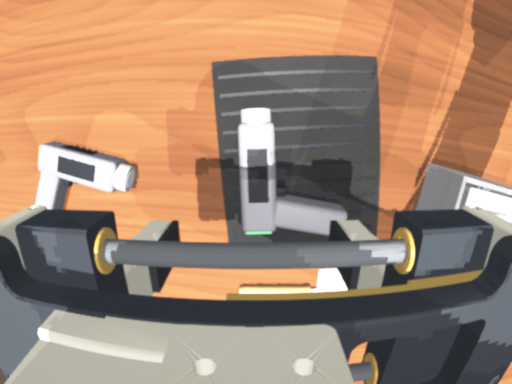

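The thermometer lies flat on the mat, with its nose at (256,109) and its rear at (260,230), the same pose as at the start. Next is the lid.

```bash
python3 -m handwheel '[{"delta_pos":[0.16,1,0],"dr":[0,0,0]},{"delta_pos":[0.16,1,0],"dr":[0,0,0]},{"delta_pos":[0.16,1,0],"dr":[0,0,0]},{"delta_pos":[0.16,1,0],"dr":[0,0,0]},{"delta_pos":[0.16,1,0],"dr":[0,0,0]},{"delta_pos":[0.16,1,0],"dr":[0,0,0]},{"delta_pos":[0.16,1,0],"dr":[0,0,0]},{"delta_pos":[0.16,1,0],"dr":[0,0,0]},{"delta_pos":[0.16,1,0],"dr":[0,0,0]},{"delta_pos":[0.16,1,0],"dr":[0,0,0]}]'
python3 -m handwheel '[{"delta_pos":[0.16,1,0],"dr":[0,0,-0.4]},{"delta_pos":[0.16,1,0],"dr":[0,0,-0.4]},{"delta_pos":[0.16,1,0],"dr":[0,0,-0.4]},{"delta_pos":[0.16,1,0],"dr":[0,0,-0.4]},{"delta_pos":[0.16,1,0],"dr":[0,0,-0.4]},{"delta_pos":[0.16,1,0],"dr":[0,0,-0.4]},{"delta_pos":[0.16,1,0],"dr":[0,0,-0.4]},{"delta_pos":[0.16,1,0],"dr":[0,0,-0.4]},{"delta_pos":[0.16,1,0],"dr":[0,0,0]},{"delta_pos":[0.16,1,0],"dr":[0,0,0]}]'
python3 -m handwheel '[{"delta_pos":[0,0.9,-0.4],"dr":[0,0,0]},{"delta_pos":[0,0,0],"dr":[0,0,0]},{"delta_pos":[0,0,0],"dr":[0,0,0]}]'
cat > lid.py <<'E'
from h import *
grab_frame('wrist');grab_frame('top');grab_frame('side'); s=get_state(); print(s['t'],s['eef_pos'],s['ee_rot'])
for cam in('wrist','top','side'):
  for n,z in dict(lid_grip=.028,lid=.013,lid_corner0=.013,macarons_mid=.061,pan_rim=.085).items():
    print(cam,n,[(round(d['conf'],2),np.round(d['location']).astype(int).tolist(),np.round(onz(cam,d['location'],z),3)[:2].tolist()) for d in mark_of(cam,n)[:5] if d['conf']>.3])
E
python3 lid.py
python3 - <<'E'
from h import *
a=save('wrist','w4.png')
E
```

```text
t: 22.6
eef_pos: [0.5205, -0.0651, 0.2086]
ee_rot: [-3.133, 0.005, -3.081]
force: [-0.6, 0.2, 1.0]
width: 0.0873
gripper_force: 0.0
t: 23.6
eef_pos: [0.5686, 0.2348, 0.2083]
ee_rot: [-3.132, 0.005, -3.137]
force: [1.5, 1.2, 0.2]
width: 0.0877
gripper_force: 0.0
t: 23.9
eef_pos: [0.5682, 0.2608, 0.1959]
ee_rot: [-3.131, 0.004, -3.136]
force: [-0.3, -0.6, 0.3]
width: 0.0876
gripper_force: 0.0
24.05 [0.56887383 0.2599347  0.197483  ] [-3.13307876  0.00611624 -3.137425  ]
wrist lid_grip [(0.79, [261, 181], [0.571, 0.267])]
wrist lid [(0.65, [258, 180], [0.573, 0.265]), (0.37, [39, 184], [0.577, -0.034])]
wrist lid_corner0 [(0.97, [305, 247], [0.655, 0.322]), (0.86, [214, 255], [0.666, 0.211]), (0.84, [207, 100], [0.484, 0.209]), (0.71, [301, 97], [0.481, 0.31])]
wrist macarons_mid [(0.86, [51, 181], [0.562, 0.031])]
wrist pan_rim []
top lid_grip [(0.86, [146, 173], [0.572, 0.27])]
top lid [(0.7, [150, 173], [0.573, 0.264])]
top lid_corner0 [(0.93, [169, 201], [0.494, 0.207]), (0.83, [132, 145], [0.655, 0.32]), (0.6, [131, 205], [0.48, 0.316]), (0.57, [171, 142], [0.664, 0.208]), (0.32, [247, 106], [0.775, -0.011])]
top macarons_mid [(0.94, [227, 174], [0.569, 0.036])]
top pan_rim [(0.92, [228, 178], [0.557, 0.034]), (0.53, [229, 174], [0.568, 0.03])]
side lid_grip [(0.85, [206, 173], [0.582, 0.265])]
side lid [(0.83, [203, 180], [0.555, 0.248]), (0.67, [231, 174], [0.67, 0.217])]
side lid_corner0 [(0.77, [211, 166], [0.647, 0.32]), (0.77, [200, 191], [0.495, 0.188]), (0.75, [180, 181], [0.48, 0.299]), (0.65, [229, 175], [0.657, 0.211])]
side macarons_mid [(0.57, [241, 192], [0.557, 0.025])]
side pan_rim [(0.63, [240, 185], [0.563, 0.035]), (0.33, [290, 265], [0.382, -0.386])]
```

View pics/w4.png

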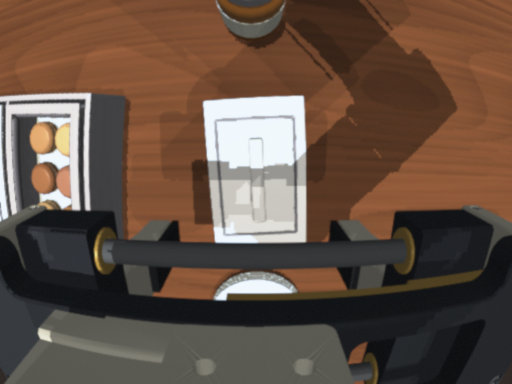

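The wrist view shows the lid, with its plate corners at about (205,100), (304,97), (305,247) and (214,255), its bar at (258,180), and slightly yawed. The plug has only about 2.5 mm of clearance, so I'll fit the edges of the lid here, and of the pan from directly above it.

```bash
cat > rect.py <<'E'
from h import *
def rect(cam,im,c,z,x0,x1,y0,y1,res=.0005):
    X,Y=np.meshgrid(np.arange(x0,x1,res),np.arange(y0,y1,res),indexing='ij')
    E=np.array(c['extrinsics']); q=np.stack([X,Y,0*X+z],-1)@E[:3,:3].T+E[:3,3]
    if cam=='wrist':
        n=np.hypot(q[...,0],q[...,1])+1e-12; th=np.arctan2(n,q[...,2]); u=c['cx']+c['fx']*th*q[...,0]/n; v=c['cy']+c['fy']*th*q[...,1]/n
    else: u=c['cx']+c['fx']*q[...,0]/q[...,2]; v=c['cy']+c['fy']*q[...,1]/q[...,2]
    return cv2.remap(im,u.astype(np.float32),v.astype(np.float32),cv2.INTER_LINEAR)
E
python3 - <<'E'
from rect import *
c=calibration('wrist'); im=np.array(grab_frame('wrist'))
r=rect('wrist',im,c,.016,.45,.70,.18,.35)
hsv=cv2.cvtColor(r,cv2.COLOR_RGB2HSV); m=(hsv[...,1]<70).astype(np.uint8)
# left/right edges per row (x), up to visible
L=[];Rr=[]
for i in range(80,380,4):
    x=.45+i*.0005; row=m[i]; j=int((.263-.18)/.0005)
    a=j
    while a>0 and row[a-8:a+1].any(): a-=1
    b=j
    while b<len(row)-9 and row[b:b+9].any(): b+=1
    L.append((x,.18+a*.0005)); Rr.append((x,.18+b*.0005))
L=np.array(L);Rr=np.array(Rr); 
for A in(L,Rr):
    k=abs(A[:,1]-np.median(A[:,1]))<.012; p=np.polyfit(A[k,0],A[k,1],1); res=A[k,1]-np.polyval(p,A[k,0]); print(k.sum(),np.degrees(np.arctan(p[0])),np.polyval(p,.571),res.std())
col=m[:,int((.263-.18)/.0005)]; print('near edge x',.45+.0005*np.argmax(col>0), get_state()['eef_pos'])
# pan via top0
c=calibration('top'); t=cv2.imread('pics/top0.png')[...,::-1].copy()
rt=rect('top',t,c,.085,.44,.69,-.06,.12); rw=cv2.flip(cv2.rotate(rt,cv2.ROTATE_180),-1) if 0 else rt
cv2.imwrite('pics/r.png',np.hstack([cv2.resize(r,None,fx=.8,fy=.8)[:400],cv2.resize(rt,None,fx=.8,fy=.8)[:400]])[...,::-1])
E
```

```text
75 3.449465945311306 0.20896860834518735 0.0002376509693782148
75 3.1452521310795714 0.31891798482693223 0.00023441610184358013
near edge x 0.48050000000000004 [0.56889787 0.26082298 0.19751054]
```

View pics/r.png

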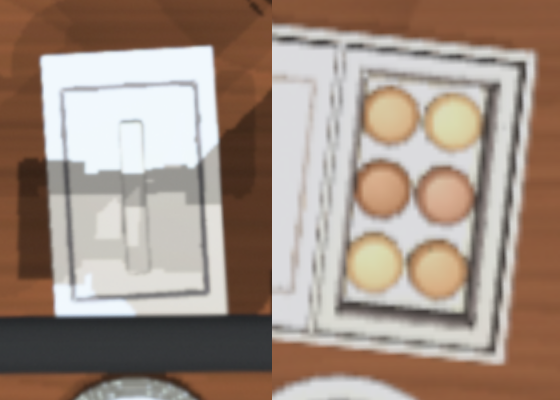

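```bash
python3 -m handwheel '[{"delta_pos":[-0.1,-0.96,0.3],"dr":[0,0,0]},{"delta_pos":[-0.1,-0.96,0.3],"dr":[0,0,0]},{"delta_pos":[-0.1,-0.96,0.3],"dr":[0,0,0]},{"delta_pos":[-0.1,-0.96,0.3],"dr":[0,0,0]},{"delta_pos":[-0.1,-0.96,0.3],"dr":[0,0,0]},{"delta_pos":[-0.1,-0.96,0.3],"dr":[0,0,0]},{"delta_pos":[-0.1,-0.96,0.3],"dr":[0,0,0]},{"delta_pos":[-0.1,-0.96,0.3],"dr":[0,0,0]},{"delta_pos":[0,0,0],"dr":[0,0,0]},{"delta_pos":[0,0,0],"dr":[0,0,0]}]'
python3 - <<'E'
from rect import *
c=calibration('wrist'); im=save('wrist','w5.png'); s=get_state(); print(s['t'],s['eef_pos'],s['ee_rot'])
import json; json.dump({k:np.array(v).tolist() for k,v in c.items()},open('c5.json','w'))
for n,z in dict(macarons_mid=.061,pan_rim=.085).items(): print(n,[(d['conf'],np.round(onz('wrist',d['location'],z,c),3)[:2]) for d in mark_of('wrist',n)[:2]])
r=rect('wrist',im,c,.085,.44,.69,-.06,.12)
cv2.imwrite('pics/p5.png',np.hstack([cv2.resize(r,None,fx=1.1,fy=1.1),cv2.resize(im,None,fx=.75,fy=.75)[:0].reshape(-1,384,3) if 0 else cv2.resize(im,(390,550))])[...,::-1])
E
```

```text
t: 25.9
eef_pos: [0.5449, 0.0299, 0.2699]
ee_rot: [-3.134, 0.007, -3.138]
force: [0.0, -0.9, 0.3]
width: 0.0876
gripper_force: 0.0
25.95 [0.54490801 0.03045465 0.26947841] [-3.13374721  0.00659357 -3.1373867 ]
macarons_mid [(0.62, array([0.559, 0.032]))]
pan_rim [(0.57, array([0.563, 0.031])), (0.29, array([0.552, 0.223]))]
```

View pics/p5.png

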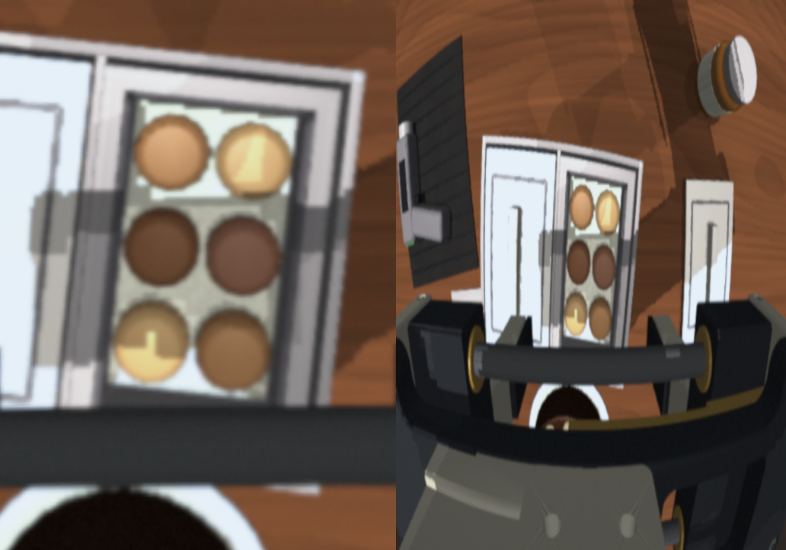

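The rectified wrist view shows the pan mouth between about (126,92) and (316,112), yawed about −5.5°. I'll fit the rectangle properly in both views.

```bash
cat > fit.py <<'E'
from rect import *
import json
from scipy.optimize import minimize
def side(cx,cy,yaw,w,h,n=60):
    s=np.linspace(-.9,.9,n); P=[];N=[]
    for sx in(-1,1): P.append(np.c_[sx*w/2+0*s,s*h/2]);N.append(np.tile([sx,0],(n,1)))
    for sy in(-1,1): P.append(np.c_[s*w/2,sy*h/2+0*s]);N.append(np.tile([0,sy],(n,1)))
    P=np.vstack(P);N=np.vstack(N);c,sn=np.cos(yaw),np.sin(yaw);R=np.array([[c,-sn],[sn,c]])
    return P@R.T+[cx,cy],N@R.T
def run(cam,im,c,xmax,x0=.44,y0=-.06):
    g=cv2.GaussianBlur(cv2.cvtColor(rect(cam,im,c,.085,x0,.70,y0,.12),cv2.COLOR_RGB2GRAY).astype(np.float32),(0,0),1.5)
    lg=np.log(g+10)
    def samp(P): return cv2.remap(lg,((P[:,1]-y0)/.0005).astype(np.float32)[None],((P[:,0]-x0)/.0005).astype(np.float32)[None],cv2.INTER_LINEAR)[0]
    def cost(v,which):
        t=0
        for w,h,sg in which:
            P,N=side(*v,w,h); k=P[:,0]<xmax
            d=np.clip((samp(P+.002*N)-samp(P-.002*N))*sg,-.2,.8)
            t-=d[k].mean()
        return t
    for name,wh in dict(mouth=[(.156,.088,1)],outer=[(.176,.108,-1)],both=[(.156,.088,1),(.176,.108,-1)]).items():
        b=min((minimize(cost,[.562+a,.031+e,-.09+f],args=(wh,),method='Nelder-Mead',options=dict(initial_simplex=np.array([.562+a,.031+e,-.09+f])+np.array([[0,0,0],[.003,0,0],[0,.003,0],[0,0,.03]]))) for a in(-.004,0,.004) for e in(-.004,0,.004) for f in(-.02,.02)),key=lambda o:o.fun)
        print(cam,name,np.round(b.x,4),np.degrees(b.x[2]).round(2),round(b.fun,3))
if __name__=='__main__':
    run('wrist',cv2.imread('pics/w5.png')[...,::-1].copy(),json.load(open('c5.json')),.618)
    run('top',cv2.imread('pics/top0.png')[...,::-1].copy(),calibration('top'),.9)
E
python3 fit.py
```

```text
wrist mouth [ 0.563   0.0319 -0.1053] -6.03 -0.574
wrist outer [ 0.5621  0.0316 -0.1074] -6.16 -0.518
wrist both [ 0.563   0.0317 -0.1066] -6.11 -1.089
top mouth [ 0.5633  0.0306 -0.1052] -6.03 -0.37
top outer [ 0.5637  0.0314 -0.1075] -6.16 -0.376
top both [ 0.5636  0.0312 -0.1076] -6.16 -0.738
```

```bash
python3 -m handwheel '[{"delta_pos":[0.1,0.97,-0.35],"dr":[0.05,0,0.4]},{"delta_pos":[0.1,0.97,-0.35],"dr":[0.05,0,0.4]},{"delta_pos":[0.1,0.97,-0.35],"dr":[0.05,0,0.4]},{"delta_pos":[0.1,0.97,-0.35],"dr":[0.05,0,0.4]},{"delta_pos":[0.1,0.97,-0.35],"dr":[0.05,0,0.4]},{"delta_pos":[0.1,0.97,-0.35],"dr":[0.05,0,0.4]},{"delta_pos":[0.1,0.97,-0.35],"dr":[0.05,0,0.4]},{"delta_pos":[0.1,0.97,-0.35],"dr":[0.05,0,0.4]},{"delta_pos":[0,0,0],"dr":[0,0,0]},{"delta_pos":[0,0,0],"dr":[0,0,0]}]'
cat > fitlid.py <<'E'
from rect import *; from fit import side; from scipy.optimize import minimize
def run(cam,im,c,xmax,w=.176,h=.108,z=.0155,x0=.44,y0=.16):
    r=rect(cam,im,c,z,x0,.70,y0,.37); m=cv2.cvtColor(r,cv2.COLOR_RGB2HSV)[...,1].astype(np.float32); lg=cv2.GaussianBlur(-m/255,(0,0),1.5)
    def samp(P): return cv2.remap(lg,((P[:,1]-y0)/.0005).astype(np.float32)[None],((P[:,0]-x0)/.0005).astype(np.float32)[None],cv2.INTER_LINEAR)[0]
    def cost(v):
        P,N=side(*v,w,h); k=P[:,0]<xmax; return -np.clip(samp(P-.002*N)-samp(P+.002*N),-.2,.8)[k].mean()
    st=np.array([.571,.264,.058]); b=min((minimize(cost,st+[a,e,0],method='Nelder-Mead',options=dict(initial_simplex=st+[a,e,0]+np.array([[0,0,0],[.003,0,0],[0,.003,0],[0,0,.03]]))) for a in(-.004,0,.004) for e in(-.004,0,.004)),key=lambda o:o.fun)
    print(cam,np.round(b.x,4),np.degrees(b.x[2]).round(2),b.fun)
c=calibration('wrist'); im=save('wrist','w6.png'); s=get_state(); print(s['t'],s['eef_pos'],s['ee_rot'])
run('wrist',im,c,.62); run('top',cv2.imread('pics/top0.png')[...,::-1].copy(),calibration('top'),.9)
E
python3 fitlid.py
```

```text
t: 27.05
eef_pos: [0.5683, 0.2643, 0.1844]
ee_rot: [-3.139, 0.005, -3.079]
force: [-0.5, -0.6, -0.3]
width: 0.0879
gripper_force: 0.0
27.1 [0.56852548 0.26364798 0.18500175] [-3.13964778  0.00579376 -3.07978676]
wrist [0.5683 0.2637 0.0583] 3.34 -0.4879835247993469
top [0.5699 0.2627 0.0612] 3.5 -0.37154629826545715
```

```bash
python3 -m handwheel '[{"delta_pos":[0,0,-0.7],"dr":[0,-0.1,0]},{"delta_pos":[0,0,-0.9],"dr":[0,-0.1,0]},{"delta_pos":[0,0,-0.9],"dr":[0,-0.1,0]},{"delta_pos":[0,0,-0.9],"dr":[0,0,0]},{"delta_pos":[0,0,-0.6],"dr":[0,0,0]},{"delta_pos":[0,0,-0.4],"dr":[0,0,0]},{"delta_pos":[0,0,-0.2],"dr":[0,0,0]},{"delta_pos":[0,0,-0.15],"dr":[0,0,0]},{"delta_pos":[0,0,0],"dr":[0,0,0]}]'
```

```text
t: 28.0
eef_pos: [0.5691, 0.2632, 0.0433]
ee_rot: [-3.14, 0.012, -3.081]
force: [0.4, -0.3, 0.5]
width: 0.0877
gripper_force: 0.0
```

```bash
python3 -m handwheel '[{"delta_pos":[0,0,-0.1],"dr":[0,0.7,0]},{"delta_pos":[0,0,-0.08],"dr":[0,0,0]},{"delta_pos":[0,0,0],"dr":[0,0,0]}]'
python3 -m handwheel '[{"delta_pos":[0,0,0],"dr":[0,0,0]},{"delta_pos":[0,0,0],"dr":[0,0,0]},{"delta_pos":[0,0,0],"dr":[0,0,0]},{"delta_pos":[0,0,0],"dr":[0,0,0]},{"delta_pos":[0,0,0],"dr":[0,0,0]},{"delta_pos":[0,0,0],"dr":[0,0,0]},{"delta_pos":[0,0,0],"dr":[0,0,0]},{"delta_pos":[0,0,0],"dr":[0,0,0]},{"delta_pos":[0,0,0],"dr":[0,0,0]},{"delta_pos":[0,0,0],"dr":[0,0,0]}]' 1 40
python3 -m handwheel '[{"delta_pos":[0,0,0],"dr":[0,0,0]},{"delta_pos":[0,0,0],"dr":[0,0,0]},{"delta_pos":[0,0,0],"dr":[0,0,0]}]'
```

```text
t: 28.3
eef_pos: [0.5691, 0.2633, 0.0377]
ee_rot: [-3.141, -0.0, -3.081]
force: [0.7, 0.5, -0.2]
width: 0.0876
gripper_force: 0.0
t: 29.3
eef_pos: [0.5689, 0.2632, 0.0376]
ee_rot: [-3.141, -0.0, -3.081]
force: [-0.3, -0.2, -0.6]
width: 0.0135
gripper_force: 40.1
t: 29.6
eef_pos: [0.5689, 0.2632, 0.0377]
ee_rot: [-3.141, -0.0, -3.081]
force: [-0.1, 0.1, -0.4]
width: 0.0135
gripper_force: 40.0
```

```bash
python3 -m handwheel '[{"delta_pos":[0,0,0.3],"dr":[0,0,0]},{"delta_pos":[0,0,0.7],"dr":[0,0,0]},{"delta_pos":[0,0,0.9],"dr":[0,0,0]},{"delta_pos":[0,0,1],"dr":[0,0,0]},{"delta_pos":[0,0,0.9],"dr":[0,0,0]},{"delta_pos":[0,0,0.7],"dr":[0,0,0]},{"delta_pos":[0,0,0.3],"dr":[0,0,0]}]'
python3 -m handwheel '[{"delta_pos":[-0.02,-0.4,0],"dr":[0,0,-1]},{"delta_pos":[-0.02,-0.8,0],"dr":[0,0,-1]},{"delta_pos":[-0.02,-0.9,0],"dr":[0,0,-1]},{"delta_pos":[-0.02,-1,0],"dr":[0,0,-1]},{"delta_pos":[-0.02,-1,0],"dr":[0,0,-1]},{"delta_pos":[-0.02,-1,0],"dr":[0,0,-1]},{"delta_pos":[-0.02,-1,0],"dr":[0,0,-1]},{"delta_pos":[-0.02,-0.8,0],"dr":[0,0,-1]},{"delta_pos":[-0.02,-0.5,0],"dr":[0,0,-1]},{"delta_pos":[0,-0.3,0],"dr":[0,0,-0.6]}]'
python3 -m handwheel '[{"delta_pos":[0,0,0],"dr":[0,0,0]},{"delta_pos":[0,0,0],"dr":[0,0,0]}]'
```

```text
t: 30.3
eef_pos: [0.5696, 0.2637, 0.1846]
ee_rot: [3.14, 0.003, -3.081]
force: [0.6, -0.2, -2.7]
width: 0.0136
gripper_force: 40.0
t: 31.3
eef_pos: [0.5628, 0.0307, 0.1808]
ee_rot: [-3.14, -0.002, 3.032]
force: [0.8, 0.1, -0.7]
width: 0.014
gripper_force: 40.0
t: 31.5
eef_pos: [0.5636, 0.0326, 0.1814]
ee_rot: [-3.141, -0.001, 3.035]
force: [-0.2, 0.6, -2.0]
width: 0.014
gripper_force: 40.0
```

```bash
python3 -m handwheel '[{"delta_pos":[0,-0.04,-0.4],"dr":[0,0,0]},{"delta_pos":[0,0,-0.5],"dr":[0,0,0]},{"delta_pos":[0,0,-0.5],"dr":[0,0,0]},{"delta_pos":[0,0,-0.4],"dr":[0,0,0]},{"delta_pos":[0,0,0],"dr":[0,0,0]},{"delta_pos":[0,0,0],"dr":[0,0,0]}]'
python3 -m handwheel '[{"delta_pos":[0,0,-0.06],"dr":[0,0,0]},{"delta_pos":[0,0,-0.06],"dr":[0,0,0]},{"delta_pos":[0,0,-0.06],"dr":[0,0,0]},{"delta_pos":[0,0,-0.06],"dr":[0,0,0]},{"delta_pos":[0,0,0],"dr":[0,0,0]}]'
```

```text
t: 32.1
eef_pos: [0.5636, 0.0312, 0.1274]
ee_rot: [-3.14, -0.001, 3.035]
force: [-0.6, 0.6, -0.7]
width: 0.0137
gripper_force: 40.0
t: 32.6
eef_pos: [0.5634, 0.0309, 0.1203]
ee_rot: [-3.141, -0.0, 3.034]
force: [-0.4, 0.4, -1.5]
width: 0.0137
gripper_force: 40.0
```

```bash
python3 -m handwheel '[{"delta_pos":[0,0,-0.06],"dr":[0,0,0]},{"delta_pos":[0,0,-0.06],"dr":[0,0,0]},{"delta_pos":[0,0,0],"dr":[0,0,0]}]'
python3 -m handwheel '[{"delta_pos":[0,0,-0.05],"dr":[0,0,0]},{"delta_pos":[0,0,-0.05],"dr":[0,0,0]},{"delta_pos":[0,0,0],"dr":[0,0,0]}]'
```

```text
t: 32.9
eef_pos: [0.5637, 0.0309, 0.1171]
ee_rot: [-3.141, 0.0, 3.035]
force: [-1.2, -0.6, 2.8]
width: 0.0137
gripper_force: 40.0
t: 33.2
eef_pos: [0.5641, 0.0309, 0.1153]
ee_rot: [-3.141, 0.001, 3.035]
force: [-4.1, -0.5, 10.0]
width: 0.0139
gripper_force: 40.0
```

```bash
python3 -m handwheel '[{"delta_pos":[-0.04,0,-0.05],"dr":[0,0,0]},{"delta_pos":[0,0,-0.05],"dr":[0,0,0]},{"delta_pos":[0,0,0],"dr":[0,0,0]}]'
python3 -m handwheel '[{"delta_pos":[0,0,-0.05],"dr":[0,0,0]},{"delta_pos":[0,0,-0.05],"dr":[0,0,0]},{"delta_pos":[0,0,0],"dr":[0,0,0]}]'
```

```text
t: 33.5
eef_pos: [0.5635, 0.031, 0.113]
ee_rot: [-3.141, 0.003, 3.036]
force: [-4.5, -0.3, 15.7]
width: 0.0134
gripper_force: 40.0
t: 33.8
eef_pos: [0.5639, 0.031, 0.11]
ee_rot: [-3.141, 0.003, 3.036]
force: [-2.6, -1.0, 14.3]
width: 0.0138
gripper_force: 40.0
```

```bash
python3 -m handwheel '[{"delta_pos":[-0.02,0,-0.05],"dr":[0,0,0]},{"delta_pos":[0,0,-0.03],"dr":[0,0,0]},{"delta_pos":[0,0,0],"dr":[0,0,0]}]'
```

```text
t: 34.1
eef_pos: [0.5639, 0.031, 0.1093]
ee_rot: [-3.141, 0.005, 3.036]
force: [-5.0, -1.9, 26.8]
width: 0.0137
gripper_force: 40.0
```

```bash
python3 -m handwheel '[{"delta_pos":[0,0,0.03],"dr":[0,0,0]},{"delta_pos":[0,0,0],"dr":[0,0,0]},{"delta_pos":[0,0,0],"dr":[0,0,0]},{"delta_pos":[0,0,0],"dr":[0,0,0]}]' -0.4
python3 -m handwheel '[{"delta_pos":[0,0,0.3],"dr":[0,0,0]},{"delta_pos":[0,0,0.5],"dr":[0,0,0]},{"delta_pos":[0,0,0.3],"dr":[0,0,0]},{"delta_pos":[0,0,0],"dr":[0,0,0]}]'
python3 -m handwheel '[{"delta_pos":[0,0,0],"dr":[0,0,0]},{"delta_pos":[0,0,0],"dr":[0,0,0]},{"delta_pos":[0,0,0],"dr":[0,0,0]},{"delta_pos":[0,0,0],"dr":[0,0,0]},{"delta_pos":[0,0,0],"dr":[0,0,0]},{"delta_pos":[0,0,0],"dr":[0,0,0]},{"delta_pos":[0,0,0],"dr":[0,0,0]}]' 1 20
```

```text
t: 34.5
eef_pos: [0.5628, 0.0311, 0.1073]
ee_rot: [-3.141, 0.002, 3.035]
force: [-0.7, -1.2, 8.2]
width: 0.0403
gripper_force: 4.2
t: 34.9
eef_pos: [0.5625, 0.0313, 0.1406]
ee_rot: [3.141, 0.002, 3.035]
force: [0.2, 0.5, 0.8]
width: 0.0608
gripper_force: 0.0
t: 35.6
eef_pos: [0.5617, 0.031, 0.1393]
ee_rot: [-3.141, -0.0, 3.035]
force: [0.7, 0.6, -0.2]
width: 0.0108
gripper_force: 0.0
```

```bash
python3 -m handwheel '[{"delta_pos":[0,0,-0.15],"dr":[0,0,0]},{"delta_pos":[0,0,-0.15],"dr":[0,0,0]},{"delta_pos":[0,0,-0.06],"dr":[0,0,0]},{"delta_pos":[0,0,0],"dr":[0,0,0]}]'
python3 -m handwheel '[{"delta_pos":[0,0,-0.05],"dr":[0,0,0]},{"delta_pos":[0,0,-0.03],"dr":[0,0,0]},{"delta_pos":[0,0,0],"dr":[0,0,0]}]'
```

```text
t: 36.0
eef_pos: [0.5614, 0.0309, 0.128]
ee_rot: [-3.14, -0.001, 3.035]
force: [-0.5, -0.5, -0.8]
width: 0.0002
gripper_force: 0.0
t: 36.3
eef_pos: [0.5619, 0.031, 0.1273]
ee_rot: [-3.141, 0.001, 3.035]
force: [-4.8, 0.8, 9.3]
width: 0.0005
gripper_force: 4.7
```

```bash
python3 -m handwheel '[{"delta_pos":[0,0,-0.05],"dr":[0,0,0]},{"delta_pos":[0,0,0],"dr":[0,0,0]}]'
python3 -m handwheel '[{"delta_pos":[0,0,0.3],"dr":[0,0,0]},{"delta_pos":[0,0,0.7],"dr":[0,0,0]},{"delta_pos":[-0.3,0.3,1],"dr":[0,0,0]},{"delta_pos":[-0.5,0.8,1],"dr":[0,0,0]},{"delta_pos":[-0.5,0.8,1],"dr":[0,0,0]},{"delta_pos":[-0.5,1,0.5],"dr":[0,0,0]},{"delta_pos":[-0.5,1,0],"dr":[0,0,0]},{"delta_pos":[-0.5,1,0],"dr":[0,0,0]},{"delta_pos":[0,1,0],"dr":[0,0,0]},{"delta_pos":[0,0,0],"dr":[0,0,0]}]'
python3 - <<'E'
from h import *
a=save('top','t9.png'); b=save('side','s9.png'); print(get_state()['t'],get_state()['eef_pos'])
for n in('lid_grip','thermometer','thermometer_rear','thermometer_butt'): print(n,[(round(d['conf'],2),np.round(onz('top',d['location'],.1 if n=='lid_grip' else .022),3)[:2]) for d in mark_of('top',n)[:3]])
cv2.imwrite('pics/c9.png',np.vstack([cv2.resize(a[90:270,120:400],(466,300)),cv2.resize(b[130:310,150:430],(466,300))])[...,::-1])
E
```

```text
t: 36.5
eef_pos: [0.5619, 0.031, 0.1272]
ee_rot: [-3.141, 0.001, 3.036]
force: [-9.2, 1.5, 21.4]
width: 0.0005
gripper_force: 10.6
t: 37.5
eef_pos: [0.4776, 0.2108, 0.26]
ee_rot: [3.141, 0.001, 3.037]
force: [0.1, 0.8, 0.0]
width: 0.0002
gripper_force: 0.0
37.6 [0.47751903 0.20857752 0.25966603]
lid_grip [(0.91, array([0.577, 0.034]))]
thermometer [(0.94, array([ 0.741, -0.213])), (0.83, array([ 0.404, -0.381])), (0.57, array([ 0.494, -0.518]))]
thermometer_rear [(0.73, array([ 0.463, -0.654])), (0.61, array([ 0.546, -0.367])), (0.6, array([ 0.833, -0.299]))]
thermometer_butt [(0.67, array([ 0.563, -0.67 ])), (0.58, array([ 0.896, -0.228])), (0.56, array([ 0.526, -0.25 ]))]
```

View pics/c9.png

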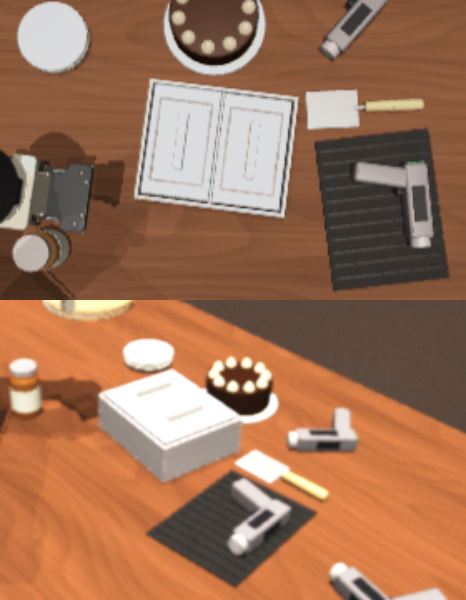

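The crop shows both lids flush and aligned, the thermometer flat and wholly on the mat, and the bystanders where they were. Handing in.

```bash
python3 -c "
from station import job_done; print(job_done())"
```

```text
the job is handed in; nothing more can be done
None
```

The job is handed in at about 37.6 s: the thermometer was held on the macarons for over 2 s from about 15 cm and laid back on the mat, and the lid is pressed home on the open pan; the hand-in returned no verdict.

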